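Lock the neck jig with its catch pin and prove the catch by pulling

TASK

Take the steel catch pin with the plain cylindrical knob out of the wooden rack, push it into the hole of the aluminium block on the neck jig until it snaps past the spring catch and its collar sits down on the block, without ramming it. Then, still holding it, prove that the catch holds: pull straight up with a slowly rising force to about 12 newtons (not beyond 18, which would strain the catch), hold that pull for about half a second without pulling the pin out, ease it back down onto the block and let go. Leave the other two pins in the rack.

Things in the scene. Friction and masses are not known exactly. Their poses are not given: they have to be found in the camera images.
- pin_knob (a point): middle of the knob of the catch pin, a loose upright steel pin of about 170 g (120 to 240). The knob is a plain upright cylinder 20 mm in diameter and 40 mm tall with three dark rings; this point is on its axis, 20 mm above the top of the collar beneath it. z points up along the pin. The pin's tip is 78 mm below this point.
- pin_seat (a point): centre of the underside of the catch pin's collar (28 mm in diameter, 4 mm thick), 24 mm below pin_knob. Below it the shank, 54 mm long, greased: 15 mm in diameter, round-ended at 26.5 mm above the tip, where a 6 mm neck leads down to a 15 mm head (flank at 45 degrees, 10.5 to 15 mm above the tip) that tapers over 9 mm to 7 mm at the tip. z up along the pin.
- socket_mouth (a point): centre of the hole's mouth in the top face of the fixed aluminium block (60 x 60 mm, top 76 mm above the bench). z up, x along the neck, away from the block. Hole 16.5 mm in diameter, 1.5 mm chamfer, guides for 28 mm, open below: the pin's collar stops on the block's top. Two sprung rollers 31 to 37 mm below the mouth are the catch (see jig).
- rack: fixed wooden rack, 70 (x) x 210 (y) x 60 mm high, origin at the centre of its underside. Three holes of 18 mm in a row along its y at -70, 0 and +70 mm; a pin stands upright in each with its collar on the rack's top. Which pin is in which hole varies.
- pin: the same catch pin as a whole; origin at the centre of its tip, z up along the pin.
- ball_pin_knob (a point): centre of the 24 mm ball on top of another steel pin in the rack, 24 mm above its collar's underside; leave it alone.
- tee_pin_knob (a point): centre of the cross bar (10 x 40 x 10 mm) on top of the third steel pin in the rack, 21 mm above its collar's underside; leave it alone.
- catch: the catch cartridge with its two sprung rollers, hidden inside the block on the hole's axis; only named for the rules (see jig), its pose is not needed.
- telltale (a joint): a brass tell-tale plunger under the hole, in m: 0 at the start; the tip pushes it down over the last 3.5 mm of the way home, against 1.5 N, and it stays down.
- jig: fixed jig: plywood base 440 x 120 x 12 mm, block at its near end; a ukulele neck starts 55 mm past the hole, no higher than the block. Origin on the bench below the hole. Going in, it resists with 10 to 22 N while the collar is some 23 to 7 mm above the block, then snaps. Pulled up, a caught pin first rises freely, by 2 to 8 mm (varies), then the catch grips; it holds to over 20 N.
Mind the look-alikes: they are no part of the job. Leave any purple or yellow look-alike of the pin alone.

How it is judged:
On the way, in this order (a step that is already met when the one before it is completed fails the run):
1. the catch pin is home in the block: collar within 1.5 mm of the block's top (z of pin_seat in the frame of socket_mouth below 0.0015 m and horizontal distance between pin_seat and socket_mouth below 0.003 m), for 0.1 s.
2. the caught pin is pulled up against the catch with more than about 9.5 N (13.5 N on the rollers' 45-degree flanks) (contact force between pin and catch above 13.5 N and z of pin_seat in the frame of socket_mouth between 0.0015 and 0.0115 m and horizontal distance between pin_seat and socket_mouth below 0.003 m), for 0.3 s.
At the end, for the whole second after the job is handed in: the catch pin stands upright in the block's hole, still caught: collar less than 3 mm above the block's top and within 3 mm of the hole's centre, tilted less than 0.1 rad, at rest and released; the other two pins are within 15 mm of where they were (z of pin_seat in the frame of socket_mouth between -0.002 and 0.003 m and horizontal distance between pin_seat and socket_mouth below 0.003 m and angle between pin_seat's own z axis and vertical below 0.1 rad and linear speed of pin below 0.02 m/s and distance of each of ball_pin_knob, tee_pin_knob from where it was at the start of the episode below 0.015 m); the robot touches nothing.
It fails at once if after it was home, the pin is pulled against the catch with more than about 20 N (28 N on the rollers' flanks) (value of joint telltale above 0.002 m and contact force between pin and catch above 28 N).
It fails at once if the pin is pulled out again after it was home (collar over 15 mm above the block with the tell-tale down) (value of joint telltale above 0.0015 m and z of pin_seat in the frame of socket_mouth above 0.015 m).
It fails at once if the pin is rammed: more than 50 N between it and the jig (contact force between pin and jig above 50 N).
It fails at once if another pin is moved by more than 20 mm (distance of any of ball_pin_knob, tee_pin_knob from where it was at the start of the episode above 0.02 m).
It also fails if it takes over 64 s, if anything falls off the work surface, if the arm or the gripper's body presses on something with over 40 N, if the wrist force passes 120 N, or if a joint passes its speed limit or range.

ROBOT

A 7-joint arm with a two-finger parallel gripper is mounted at the origin on the work surface. World frame = base frame: x ahead of the robot, y to its left, z up, the work surface at z = 0. Lengths are in m, angles in rad, forces in N, time in s.
With the tool pointing down it reaches from about 0.425 to 0.875 m from the base axis. Payload 4.7 kg.
Tool frame: the origin (TCP) lies at the very end of the fingers, on their centre line; the grasp point (between the pads) lies 19 mm behind it (arm.grip_depth is the z of the grasp point in the tool frame, in m); z points along the fingers, x is the direction in which the jaws open and shut, and the axes are right-handed (so a half turn about z gives the same grasp; the last joint's range is limited). The gripper opens to 87 mm and grips with 3 to 60 N. Pads are 19 mm wide; open, the fingers measure 117 mm over their backs; the gripper's body (75 mm by 190 mm) begins 51 mm behind the grasp point.
Start: joints at [-1.213, 0.321, -0.07, 1.45, 0.023, 1.371, -0.057], TCP at [0.219, 0.612, 0.223] pointing down, gripper open.
Joint ranges: [-2.86, 2.86], [-0.3, 2.09], [-1.38, 1.24], [0.06, 2.45], [-1.56, 4.7], [0.09, 2.05], [-2.69, 2.69]. Speed limits (rad/s): [2.57, 2.57, 3.14, 3.14, 3.14, 3.14, 3.14].

INTERFACE

Orientations are given as [roll, pitch, yaw] about the fixed x, y, z axes, in that order (R = Rz(yaw) Ry(pitch) Rx(roll)).
In Python, from rig import arm gives the robot as it stands. The module is installed in compiled form; this text tells all that it offers.
- The arm moves only by the tool play_rows, never from a script. Its argument "deltas" is a list of rows, each a list of 3 entries, a list of its own where there are three numbers: the shift along the world's x, y, z in m, then the turn, a rotation vector about the world's x, y, z in degrees, then the gripper command: -1 is shut, 1 is fully open, values between are in proportion. A call has 1 to 8 rows; each row shifts and turns the commanded pose from where the row before left it; what a row does not reach is not made up. A row lasts 1/8 s, in which the tool goes at most 62.5 mm and 10.7 degrees, less where a joint would pass 70% of its speed; a pose out of reach is approached as far as the arm can. A call is refused whole if a number of a shift passes 0.0625 or a number of a turn 10.7, either way. A call with a gripper value outside its range is refused whole. The fingers move at their own pace and stop on an object; the grip force is fixed at half the most. Time passes only in rows, so rows that do not move let the fingers close. It gives the time, the measured TCP pose, the force and the opening at its end, in the units of the state.
- arm.observe(): the state, without advancing time (a new reading comes with each control period).
- arm.grab_frame(name): name is "scene" or "top" or "wrist"; returns a dict with "img" (400x640x3 uint8, blue, green, red), "z_map" (400x640 float32, m along the optical axis (not along the pixel's ray), 0 where there is no reading), "intrinsics" (3x3 intrinsics, pixels), "distortion" ([k1, k2, p1, p2, k3] as OpenCV has them; the pictures are not rectified), "cam_to_world" (4x4, takes a point from camera to world coordinates); the wrist camera has in their place "mount" (4x4, takes a point from camera to tool coordinates, whose origin is the TCP and whose axes are the tool frame's). Camera axes: x right, y up, looking along -z (the intrinsics and any distortion apply to the point x, -y, -z); pixel columns grow to the right and rows downward; lengths in m; the calibration is good to about 2 mm. A picture is of the moment at which its call begins: read the wrist's pose just before it.
- arm.job_done(): hands the job in, once; it reports no verdict.
The state is a dict: "time": time; "q": joint angles; "qd": joint speeds; "joint_efforts": joint torques, N m; "tool_pos": TCP position; "eef_rot": TCP orientation; "wrist_force": force on the tool from outside, world axes, zero at the start; "moment": the same for the moment, N m; "width": finger opening in m.
Only numpy, scipy, OpenCV 4.12 (cv2) and the standard library are available. Lean on these libraries where they do the work, as an engineer would, in place of code of your own. Each camera call takes 0.05 s, during which the arm holds its last target.

## Working session

There is one attempt and no reset: what is moved stays moved. The work goes in short steps, Python scripts to look and compute and a tool call to move; the robot and the scene stay as the last step left them, time stands still between calls to the robot, and variables do not carry over. Pictures are saved under pics/ and viewed, and the job is handed in when it is done.

Besides the shell and the picture viewer there is one more tool, called after ">>>" as a command line: name --argument value ..., lists and objects as JSON in quotes. play_rows: Moves the arm, as the interface text tells. Its arguments: {"type":"object","properties":{"deltas":{"type":"array"}},"required":["deltas"]}

```bash
mkdir -p pics; cat > h.py <<'E'
from rig import arm
import numpy as np, cv2
from scipy.spatial.transform import Rotation as R
def grab(n):
    s=arm.observe(); f=arm.grab_frame(n)
    if n=="wrist":
        T=np.eye(4);T[:3,:3]=R.from_euler('xyz',s['eef_rot']).as_matrix();T[:3,3]=s['tool_pos']
        f['c2w']=T@np.array(f['mount'])
    else: f['c2w']=np.array(f['cam_to_world'])
    return f
def ray(f,uv):
    p=cv2.undistortPoints(np.array([[uv]],float),np.array(f['intrinsics']),np.array(f['distortion']))[0,0]
    d=f['c2w'][:3,:3]@np.array([p[0],-p[1],-1.]); return f['c2w'][:3,3],d
def onplane(f,uv,z):
    o,d=ray(f,uv); return o+d*(z-o[2])/d[2]
def pt(f,uv):
    o,d=ray(f,uv); return o+d*f['z_map'][int(uv[1]),int(uv[0])]
E
python3 - <<'E'
from h import *
s=arm.observe(); print(s, arm.grip_depth)
for n in("scene","top","wrist"):
    f=grab(n); cv2.imwrite(f"pics/{n}0.png",f['img']); print(n,f['c2w'].round(3).tolist(),f['distortion'])
E
```

```text
{'time': 0.0, 'q': array([-1.21293541,  0.32181934, -0.07007724,  1.4516724 ,  0.02259949,
        1.3708009 , -0.05688756]), 'qd': array([ 7.41339624e-04,  6.51987494e-05,  1.07937552e-03, -1.12681790e-03,
        1.54018321e-04, -9.27288401e-04,  1.93865050e-04]), 'joint_efforts': array([ 1.71232268e-04, -4.91296613e+01, -4.03988706e-01, -3.12518191e+01,
       -6.39714953e-02,  4.39231354e-02,  1.63482664e-04]), 'tool_pos': array([0.21893422, 0.61143012, 0.22146514]), 'eef_rot': array([3.14149216e+00, 1.91051178e-03, 1.22707106e+00]), 'wrist_force': array([-0.66581009, -0.45054415,  0.00224364]), 'moment': array([-0.00155671,  0.02254412, -0.00287231]), 'width': 0.08682578830953755} -0.0187
scene [[-0.704, -0.551, 0.448, 0.894], [0.71, -0.561, 0.425, 0.27], [0.017, 0.618, 0.786, 0.664], [0.0, 0.0, 0.0, 1.0]] [0.03588453 0.         0.         0.         0.        ]
top [[-0.011, 0.989, -0.149, 0.433], [-1.0, -0.009, 0.017, -0.06], [0.016, 0.149, 0.989, 0.896], [0.0, 0.0, 0.0, 1.0]] [0.03356185 0.         0.         0.         0.        ]
wrist [[0.337, -0.9, -0.276, 0.143], [0.942, 0.321, 0.101, 0.641], [-0.002, -0.294, 0.956, 0.383], [0.0, 0.0, 0.0, 1.0]] [-0.03547727  0.          0.          0.          0.        ]
```

View pics/scene0.png

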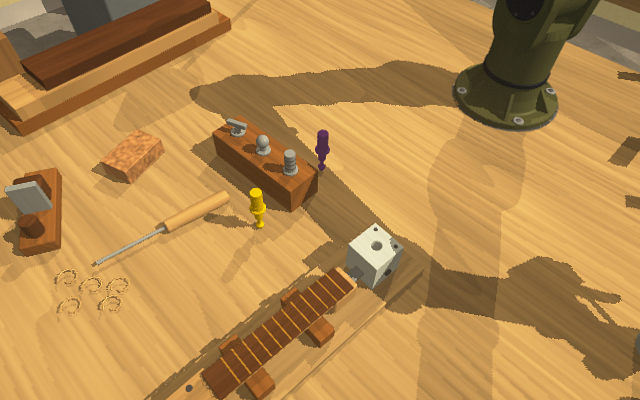

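View pics/top0.png

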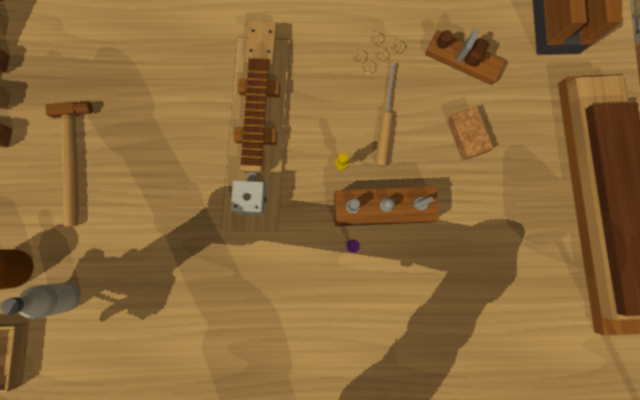

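View pics/wrist0.png

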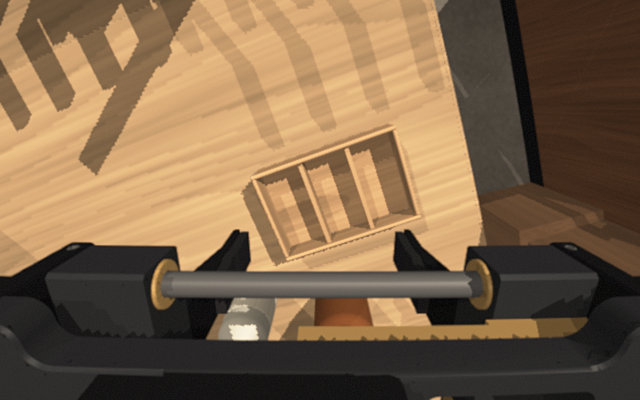

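The scene view has five candidates: the tee pin at (236,127), the ball pin at (263,145), a ringed grey cylinder at (290,161), a purple look-alike at (322,148) and a yellow one at (257,205). I choose (290,161), which is about (353,206) in the top view. The block hole is at (377,245) in scene and (247,197) in top. Next I check the choice in a crop and measure.

```bash
python3 - <<'E'
from h import *
a=grab("scene");b=grab("top")
c1=cv2.resize(a['img'][100:300,200:440],None,fx=3.3,fy=3,interpolation=cv2.INTER_CUBIC)
c2=cv2.resize(b['img'][140:260,210:450],None,fx=3.3,fy=3.3,interpolation=cv2.INTER_CUBIC)
cv2.imwrite("pics/c1.png",cv2.resize(a['img'][100:300,200:440],None,fx=3,fy=3,interpolation=cv2.INTER_CUBIC))
cv2.imwrite("pics/c2.png",cv2.resize(b['img'][140:260,210:450],None,fx=3.3,fy=3.3,interpolation=cv2.INTER_CUBIC))
print("knob",onplane(a,(290,153),.104),onplane(b,(353,206),.104), pt(b,(353,206)))
print("hole",onplane(a,(377,245),.076),onplane(b,(247,197),.076),pt(b,(240,205)))
E
```

```text
knob [ 0.53603756 -0.13261194  0.104     ] [ 0.53088322 -0.13155131  0.104     ] [ 0.53080143 -0.13149151  0.10465955]
hole [0.55602907 0.08119556 0.076     ] [0.55454562 0.07834057 0.076     ] [0.53865276 0.09219276 0.07491489]
```

View pics/c1.png

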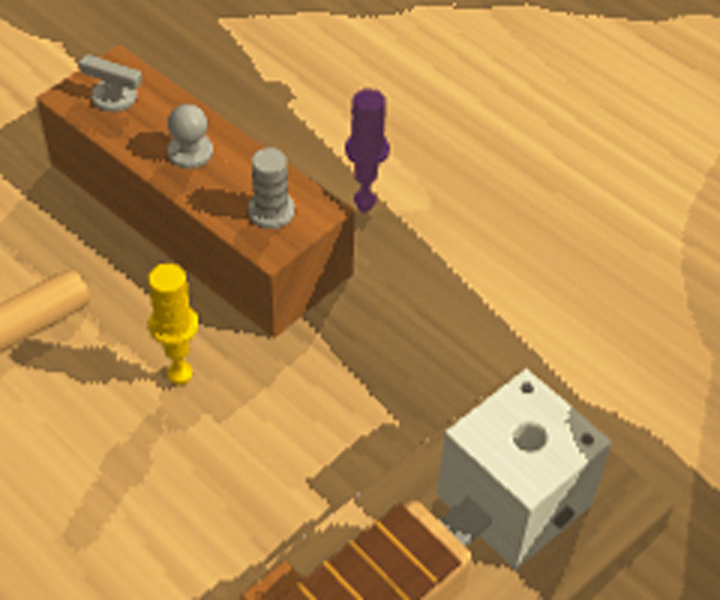

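View pics/c2.png

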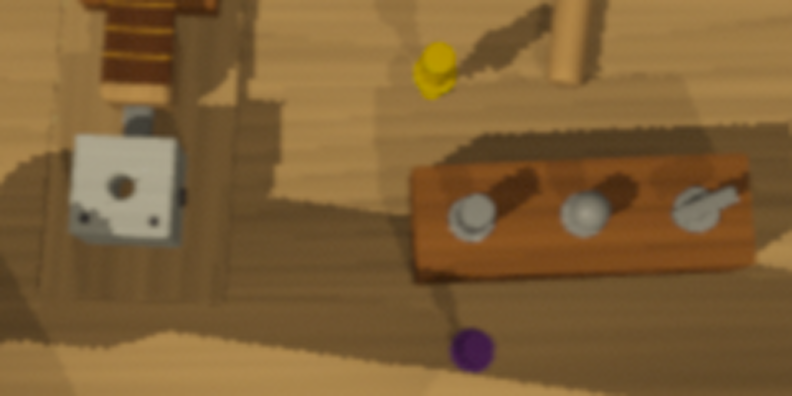

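The crop confirms the plain ringed cylinder, in the rack's end hole nearest the block. Next I move over to a view pose near the block.

>>> play_rows --deltas '[[[0.028, -0.0475, 0.002], [0, 0, -5.85], 0.2], [[0.028, -0.0475, 0.002], [0, 0, -5.85], 0.2], [[0.028, -0.0475, 0.002], [0, 0, -5.85], 0.2], [[0.028, -0.0475, 0.002], [0, 0, -5.85], 0.2], [[0.028, -0.0475, 0.002], [0, 0, -5.85], 0.2], [[0.028, -0.0475, 0.002], [0, 0, -5.85], 0.2], [[0.028, -0.0475, 0.002], [0, 0, -5.85], 0.2], [[0.028, -0.0475, 0.002], [0, 0, -5.85], 0.2]]'

```text
time: 1.25
tool_pos: [0.4438, 0.2303, 0.2388]
eef_rot: [-3.141, -0.001, 0.407]
wrist_force: [1.6, 0.5, 0.2]
width: 0.0524
```

>>> play_rows --deltas '[[[0.028, -0.0475, 0.002], [0, 0, -5.85], 0.2], [[0.028, -0.0475, 0.002], [0, 0, -5.85], 0.2], [[0.028, -0.0475, 0.002], [0, 0, -5.85], 0.2], [[0.028, -0.0475, 0.002], [0, 0, -5.85], 0.2], [[0, 0, 0], [0, 0, 0], 0.2], [[0, 0, 0], [0, 0, 0], 0.2]]'

```text
time: 2.0
tool_pos: [0.5548, 0.0425, 0.2463]
eef_rot: [-3.141, 0.001, 0.002]
wrist_force: [-0.6, -0.1, -0.1]
width: 0.0522
```

```bash
python3 - <<'E'
from h import *
s=arm.observe(); print(s['time'],s['tool_pos'],s['eef_rot'],s['width'],s['q'],s['wrist_force'])
f=grab("wrist"); cv2.imwrite("pics/w1.png",f['img'])
E
```

```text
2.0 [0.55482127 0.04250321 0.24632067] [-3.14111754e+00  6.53045924e-04  2.27734702e-03] 0.052213165813795405 [-0.58848669  0.11224346  0.50653785  1.66883835 -0.05596069  1.37541962
 -0.07143679] [-0.64526321 -0.118497   -0.07450202]
```

View pics/w1.png

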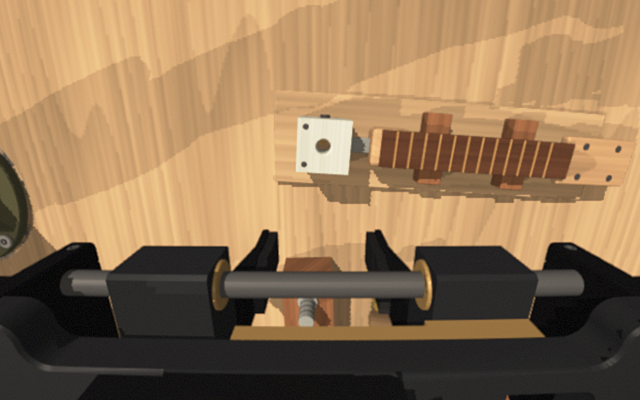

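The wrist view shows the block with its hole at about (323,146) and the ringed pin at (308,312), partly hidden. I measure the hole by ellipse centroid here, then move to view the pin.

```bash
python3 - <<'E'
from h import *
f=grab("wrist"); 
g=cv2.cvtColor(f['img'],cv2.COLOR_BGR2GRAY)
def hole(f,c,r,thr=None):
    g=cv2.cvtColor(f['img'],cv2.COLOR_BGR2GRAY)
    x,y=c; p=cv2.resize(g[y-r:y+r,x-r:x+r],None,fx=8,fy=8,interpolation=cv2.INTER_CUBIC)
    t,m=cv2.threshold(p,0,255,cv2.THRESH_BINARY_INV+cv2.THRESH_OTSU)
    n,l,st,ce=cv2.connectedComponentsWithStats(m)
    k=min(range(1,n),key=lambda i:np.hypot(*(ce[i]-8*r)) if st[i][4]>500 else 1e9)
    u=(ce[k]+.5)/8-.5+[x-r,y-r]
    return u,st[k]/8
u,st=hole(f,(323,146),15); print("w",u,st,onplane(f,u,.076))
b=grab("top");u,st=hole(b,(247,197),10);print("t",u,st,onplane(b,u,.076))
a=grab("scene");u,st=hole(a,(377,245),10);print("s",u,st,onplane(a,u,.076))
# block top centroid in wrist
hsv=cv2.cvtColor(f['img'],cv2.COLOR_BGR2HSV)
m=((hsv[...,1]<60)&(hsv[...,2]>150)).astype(np.uint8); m[:, :280]=0;m[:,365:]=0;m[185:]=0
cs,_=cv2.findContours(m,cv2.RETR_EXTERNAL,cv2.CHAIN_APPROX_SIMPLE);c=max(cs,key=cv2.contourArea)
box=cv2.boxPoints(cv2.minAreaRect(c));print(box.tolist())
P=np.array([onplane(f,q,.076) for q in box]);print(P.round(4).tolist(),P.mean(0))
print('depth block',pt(f,(310,130)))
E
```

```text
w [322.68822464 146.24897733] [   7.625    8.5     15.25    14.375 1336.875] [0.55537136 0.0827276  0.076     ]
t [246.48120242 194.60756963] [   0.       0.      20.      16.375 2594.25 ] [0.55940806 0.07945422 0.076     ]
s [376.47872523 245.58496419] [  4.125   6.25   11.25    9.625 637.125] [0.55740541 0.08131381 0.076     ]
[[294.4912109375, 171.63275146484375], [298.1859130859375, 116.21240997314453], [352.743408203125, 119.84957885742188], [349.0487060546875, 175.26992797851562]]
[[0.5234, 0.0538, 0.076], [0.5287, 0.115, 0.076], [0.5878, 0.1115, 0.076], [0.5857, 0.0498, 0.076]] [0.55640117 0.08252002 0.076     ]
depth block [0.54131499 0.10027794 0.07434464]
```

>>> play_rows --deltas '[[[-0.005, -0.046, 0], [0, 0, 0], 0.2], [[-0.005, -0.046, 0], [0, 0, 0], 0.2], [[-0.005, -0.046, 0], [0, 0, 0], 0.2], [[-0.005, -0.046, 0], [0, 0, 0], 0.2], [[0, -0.04, 0], [0, 0, 0], 0.2], [[0, 0, 0], [0, 0, 0], 0.2], [[0, 0, 0], [0, 0, 0], 0.2]]'

```text
time: 3.08
tool_pos: [0.5354, -0.1804, 0.2465]
eef_rot: [-3.141, -0.0, 0.004]
wrist_force: [0.1, 1.4, -0.0]
width: 0.0522
```

```bash
python3 - <<'E'
from h import *
s=arm.observe(); print(s['time'],s['tool_pos'],s['eef_rot'],s['width'])
f=grab("wrist"); cv2.imwrite("pics/w2.png",f['img'])
E
```

```text
3.075 [ 0.53542502 -0.18041674  0.24650269] [-3.14053607e+00 -1.25796791e-04  3.58133511e-03] 0.052158420942893566
```

View pics/w2.png

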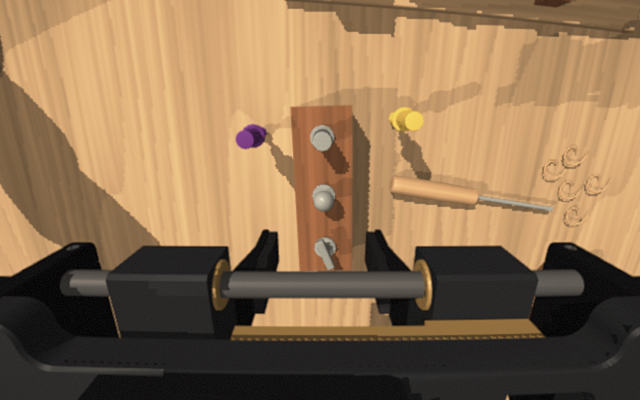

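The view shows the ringed pin at (321,138), purple at (250,137), yellow at (407,120), ball (323,198) and tee (324,248).

```bash
python3 - <<'E'
from h import *
def knob(n,c,r,zlo,zhi):
    f=grab(n); x,y=c; pts=[];uvs=[]
    for v in range(y-r,y+r):
        for u in range(x-r,x+r):
            if f['z_map'][v,u]>0:
                p=pt(f,(u,v))
                if zlo<p[2]<zhi: pts.append(p);uvs.append((u,v))
    P=np.array(pts);U=np.array(uvs,float)
    if len(P): print(n,len(P),P.mean(0).round(4),(P.min(0)).round(4),P.max(0).round(4),U.mean(0),"ray@.104",onplane(f,U.mean(0),.104).round(4))
    return f
f=knob("wrist",(321,138),20,.0995,.12)
knob("top",(353,206),12,.0995,.12)
knob("scene",(290,155),14,.0995,.12)
cv2.imwrite("pics/c3.png",cv2.resize(f['img'][100:220,240:420],None,fx=4,fy=4,interpolation=cv2.INTER_CUBIC))
print("purple",pt(f,(247,139)),"rack",pt(f,(300,150)))
E
```

```text
wrist 296 [ 0.5353 -0.1319  0.1028] [ 0.5254 -0.1421  0.0998] [ 0.5448 -0.1227  0.1054] [321.78040541 141.19932432] ray@.104 [ 0.5353 -0.1318  0.104 ]
top 81 [ 0.536  -0.1332  0.1032] [ 0.527  -0.1415  0.1004] [ 0.5449 -0.124   0.107 ] [353.72839506 203.44444444] ray@.104 [ 0.5359 -0.1331  0.104 ]
scene 95 [ 0.5374 -0.1325  0.1036] [ 0.5277 -0.1436  0.0997] [ 0.5464 -0.1235  0.1061] [289.46315789 153.63157895] ray@.104 [ 0.5377 -0.1322  0.104 ]
purple [ 0.45752954 -0.13066946  0.09606345] rack [ 0.50979396 -0.14735687  0.05827237]
```

View pics/c3.png

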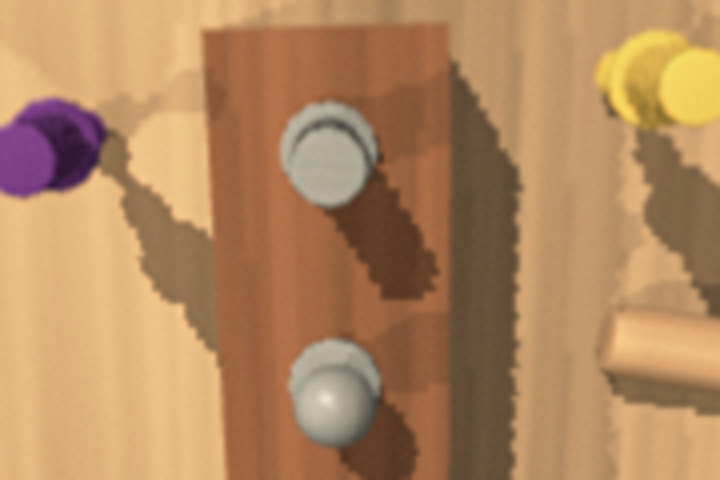

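>>> play_rows --deltas '[[[0.0005, 0.024, 0], [0, 0, 0], 0.2], [[0, 0.0245, -0.03], [0, 0, 0], 0.2], [[0, 0, -0.045], [0, 0, 0], 0.2], [[0, 0, -0.04], [0, 0, 0], 0.2], [[0, 0, -0.03], [0, 0, 0], 0.2], [[0, 0, 0], [0, 0, 0], 0.2], [[0, 0, 0], [0, 0, 0], 0.2]]'

```text
time: 4.15
tool_pos: [0.5366, -0.1333, 0.1029]
eef_rot: [3.141, -0.002, 0.003]
wrist_force: [0.5, 0.2, 1.3]
width: 0.0524
```

```bash
python3 - <<'E'
from h import *
s=arm.observe(); print(s['time'],s['tool_pos'],s['eef_rot'],s['wrist_force'])
f=grab("scene"); cv2.imwrite("pics/s3.png",cv2.resize(f['img'][60:260,180:420],None,fx=3,fy=3,interpolation=cv2.INTER_CUBIC))
E
```

```text
4.15 [ 0.53658498 -0.13332418  0.10285868] [ 3.14134595e+00 -1.79233166e-03  2.52630596e-03] [0.46696021 0.21382    1.27145741]
```

View pics/s3.png

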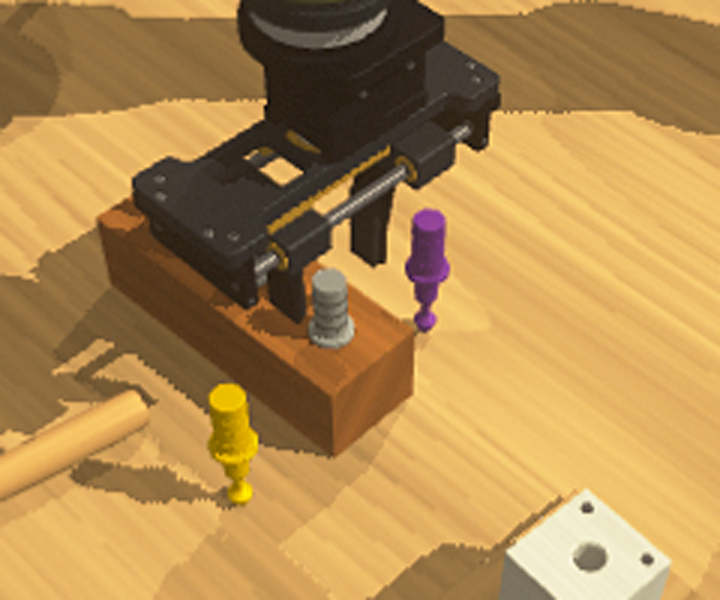

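The open fingers straddle the knob top (crop (330,285)), clear of purple. Next I descend and grip.

>>> play_rows --deltas '[[[0, 0.001, -0.018], [0, 0, 0], 0.2], [[0, 0, -0.014], [0, 0, 0], 0.2], [[0, 0, -0.004], [0, 0, 0], 0.2], [[0, 0, 0], [0, 0, 0], 0.2], [[0, 0, 0], [0, 0, 0], 0.2]]'

```text
time: 4.82
tool_pos: [0.5359, -0.1327, 0.0659]
eef_rot: [3.141, -0.001, 0.002]
wrist_force: [0.1, -0.4, -0.3]
width: 0.052
```

```bash
python3 - <<'E'
from h import *
s=arm.observe(); print(s['time'],s['tool_pos'],s['eef_rot'],s['wrist_force'])
E
```

```text
4.825 [ 0.5359293  -0.13271413  0.06588254] [ 3.14135788e+00 -6.36209524e-04  1.65072479e-03] [ 0.14852668 -0.36567751 -0.29173293]
```

>>> play_rows --deltas '[[[0, 0, 0.0005], [0, 0, 0], -1], [[0, 0, 0], [0, 0, 0], -1], [[0, 0, 0], [0, 0, 0], -1], [[0, 0, 0], [0, 0, 0], -1], [[0, 0, 0], [0, 0, 0], -1], [[0, 0, 0], [0, 0, 0], -1]]'

```text
time: 5.58
tool_pos: [0.5356, -0.1325, 0.0661]
eef_rot: [3.142, -0.0, 0.002]
wrist_force: [-0.6, -0.3, 1.0]
width: 0.0192
```

>>> play_rows --deltas '[[[0, 0, 0.01], [0, 0, 0], -1], [[0, 0, 0.02], [0, 0, 0], -1], [[0, 0, 0.025], [0, 0, 0], -1], [[0, 0, 0.025], [0, 0, 0], -1], [[0, 0, 0.015], [0, 0, 0], -1], [[0, 0, 0], [0, 0, 0], -1], [[0, 0, 0], [0, 0, 0], -1]]'

```text
time: 6.45
tool_pos: [0.5349, -0.1323, 0.1601]
eef_rot: [-3.141, 0.002, 0.002]
wrist_force: [-0.2, 0.8, -1.5]
width: 0.0193
```

```bash
python3 - <<'E'
from h import *
s=arm.observe(); print(s['time'],s['tool_pos'],s['eef_rot'],s['wrist_force'])
for n,c in(("scene",(slice(40,240),slice(180,420))),("top",(slice(140,260),slice(210,450)))):
    f=grab(n); cv2.imwrite(f"pics/{n}4.png",cv2.resize(f['img'][c],None,fx=3,fy=3,interpolation=cv2.INTER_CUBIC))
E
```

```text
6.45 [ 0.53492834 -0.13230438  0.16011999] [-3.14143769e+00  1.57286703e-03  1.84541906e-03] [-0.15980698  0.78458154 -1.45758615]
```

View pics/scene4.png

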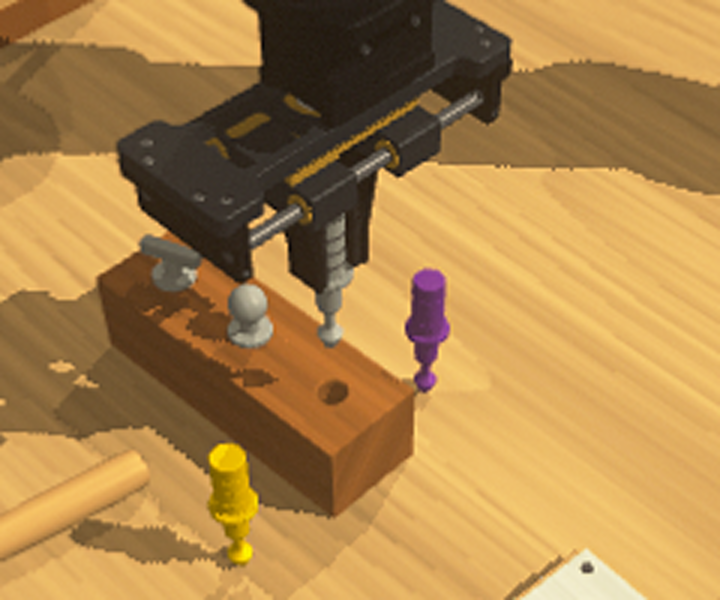

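The pin is held; the tip at crop (330,340) is clear of the empty rack hole, and the others are untouched. Now I carry it over the block.

>>> play_rows --deltas '[[[0.002, 0.02, 0], [0, 0, 0], -1], [[0.0035, 0.035, 0], [0, 0, 0], -1], [[0.0035, 0.035, 0], [0, 0, 0], -1], [[0.0035, 0.035, 0], [0, 0, 0], -1], [[0.0035, 0.035, 0], [0, 0, 0], -1], [[0.003, 0.034, 0], [0, 0, 0], -1], [[0.0015, 0.02, 0], [0, 0, 0], -1]]'

```text
time: 7.42
tool_pos: [0.5556, 0.0835, 0.1601]
eef_rot: [3.141, 0.002, 0.004]
wrist_force: [0.0, 0.6, -3.1]
width: 0.0191
```

>>> play_rows --deltas '[[[0, 0, -0.01], [0, 0, 0], -1], [[0, 0, -0.005], [0, 0, 0], -1], [[0, 0, 0], [0, 0, 0], -1], [[0, 0, 0], [0, 0, 0], -1]]'

```text
time: 7.92
tool_pos: [0.5563, 0.0803, 0.1462]
eef_rot: [3.141, -0.0, -0.0]
wrist_force: [-1.0, -0.2, -2.7]
width: 0.0194
```

```bash
python3 - <<'E'
from h import *
s=arm.observe(); print(s['time'],s['tool_pos'],s['eef_rot'],s['wrist_force'])
f=grab("scene"); cv2.imwrite("pics/s5.png",cv2.resize(f['img'][180:280,310:440],None,fx=6,fy=6,interpolation=cv2.INTER_CUBIC))
f=grab("wrist"); cv2.imwrite("pics/w5.png",f['img'])
f=grab("top"); cv2.imwrite("pics/t5.png",cv2.resize(f['img'][150:240,190:310],None,fx=6,fy=6,interpolation=cv2.INTER_CUBIC))
E
```

```text
7.925 [0.55626507 0.08028176 0.14620407] [ 3.14138184e+00 -2.86246957e-04 -2.83574117e-05] [-0.95397235 -0.17496155 -2.68846707]
```

View pics/s5.png

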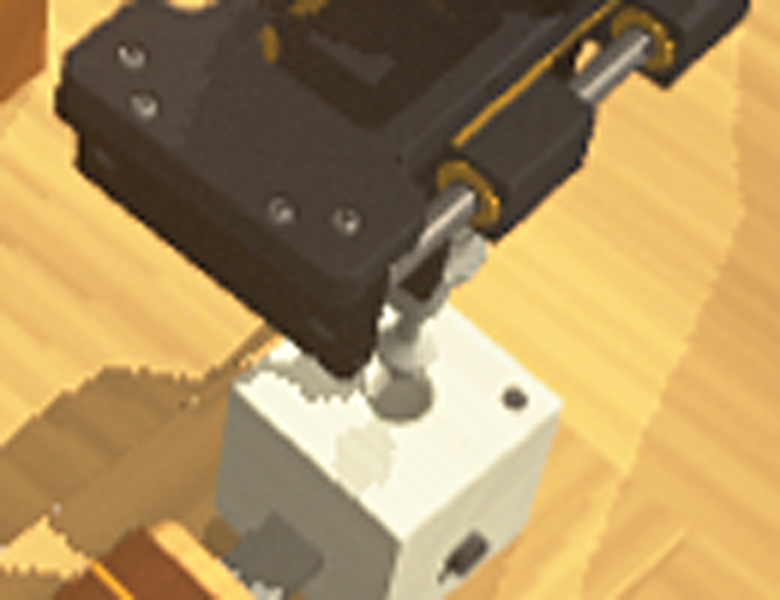

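View pics/w5.png

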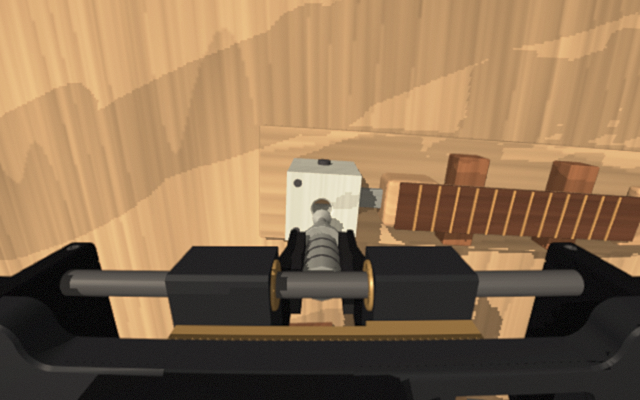

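View pics/t5.png

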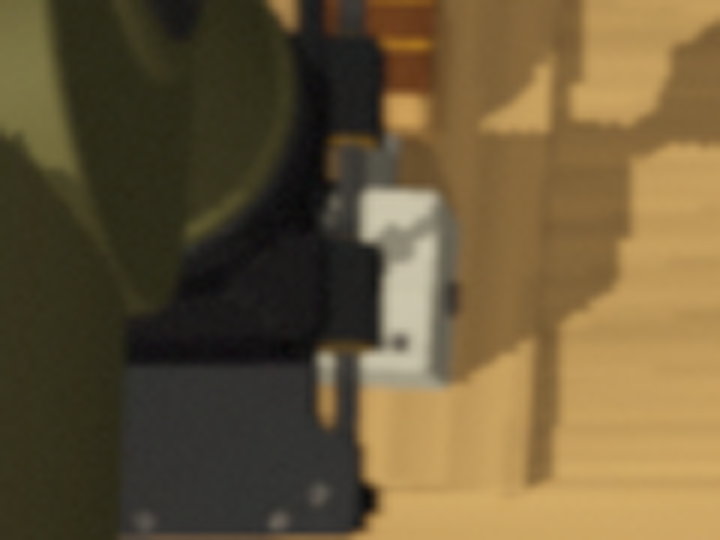

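>>> play_rows --deltas '[[[0, 0, 0], [0, 0, 0], -1], [[0, 0, 0], [0, 0, 0], -1]]'

```text
time: 8.32
tool_pos: [0.5562, 0.0815, 0.1462]
eef_rot: [-3.142, -0.0, 0.002]
wrist_force: [-0.9, -0.2, -2.0]
width: 0.0194
```

```bash
python3 - <<'E'
from h import *
s=arm.observe(); print(s['time'],s['tool_pos'],s['eef_rot'],s['wrist_force'])
f=grab("wrist"); cv2.imwrite("pics/w6.png",cv2.resize(f['img'][145:265,260:380],None,fx=5,fy=5,interpolation=cv2.INTER_CUBIC))
R_=s['tool_pos']
def proj(f,p):
    q=np.linalg.inv(f['c2w'])@np.append(p,1); 
    return cv2.projectPoints(np.array([[q[0],-q[1],-q[2]]]),np.zeros(3),np.zeros(3),np.array(f['intrinsics']),np.array(f['distortion']))[0][0,0]
g=grab("scene"); cv2.imwrite("pics/s6.png",cv2.resize(g['img'][215:265,350:410],None,fx=10,fy=10,interpolation=cv2.INTER_CUBIC))
for n,k in(("w",f),("s",g)):
  print(n,"tip",proj(k,R_+[0,0,-.060]),"collar",proj(k,R_+[0,0,-.006]),"hole",proj(k,np.array([.5564,.082,.076])), proj(k,np.array([.5564,.085,.076])))
E
```

```text
8.325 [0.55617823 0.0815068  0.14619016] [-3.14158394e+00 -2.81035815e-04  1.90894715e-03] [-0.93544649 -0.16882646 -1.96744653]
w tip [321.68314092 214.21953612] collar [321.64792053 244.75651868] hole [321.9577281 209.3304738] [321.96716255 205.89697044]
s tip [377.92766462 241.5512808 ] collar [382.69731212 220.81123587] hole [377.2489711 245.4644326] [378.76455043 246.65901792]
```

View pics/w6.png

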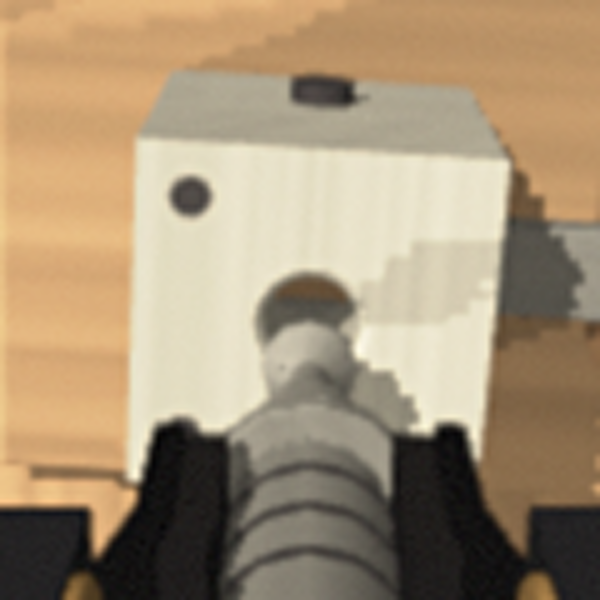

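View pics/s6.png

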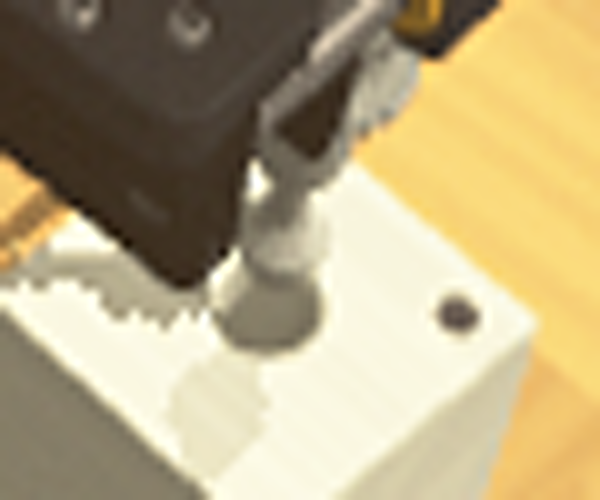

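The tip at scene crop (285,265) sits right above the hole (268,300). In the wrist crop, tip and hole are laterally aligned (308 vs 307). Next I lower it slowly into the guide.

>>> play_rows --deltas '[[[0, 0, -0.003], [0, 0, 0], -1], [[0, 0, -0.003], [0, 0, 0], -1], [[0, 0, -0.003], [0, 0, 0], -1], [[0, 0, -0.003], [0, 0, 0], -1], [[0, 0, -0.003], [0, 0, 0], -1], [[0, 0, 0], [0, 0, 0], -1]]'

```text
time: 9.18
tool_pos: [0.5559, 0.0814, 0.1307]
eef_rot: [3.141, 0.001, 0.002]
wrist_force: [-0.1, -0.2, -1.2]
width: 0.019
```

>>> play_rows --deltas '[[[0, 0, -0.003], [0, 0, 0], -1], [[0, 0, -0.003], [0, 0, 0], -1], [[0, 0, -0.003], [0, 0, 0], -1], [[0, 0, 0], [0, 0, 0], -1], [[0, 0, 0], [0, 0, 0], -1]]'

```text
time: 9.8
tool_pos: [0.5562, 0.0815, 0.1221]
eef_rot: [3.142, -0.0, 0.002]
wrist_force: [-1.0, -0.1, -1.3]
width: 0.0191
```

>>> play_rows --deltas '[[[0, 0, -0.003], [0, 0, 0], -1], [[0, 0, -0.003], [0, 0, 0], -1], [[0, 0, -0.003], [0, 0, 0], -1], [[0, 0, -0.003], [0, 0, 0], -1], [[0, 0, -0.002], [0, 0, 0], -1], [[0, 0, 0], [0, 0, 0], -1]]'

```text
time: 10.55
tool_pos: [0.556, 0.0814, 0.1079]
eef_rot: [3.141, 0.0, 0.002]
wrist_force: [-0.3, 0.3, -1.3]
width: 0.0196
```

>>> play_rows --deltas '[[[0, 0, -0.001], [0, 0, 0], -1], [[0, 0, -0.001], [0, 0, 0], -1], [[0, 0, -0.001], [0, 0, 0], -1], [[0, 0, 0], [0, 0, 0], -1], [[0, 0, 0], [0, 0, 0], -1]]'

```text
time: 11.18
tool_pos: [0.5562, 0.0815, 0.1051]
eef_rot: [3.142, -0.0, 0.002]
wrist_force: [-0.5, -0.1, -1.5]
width: 0.0191
```

>>> play_rows --deltas '[[[0, 0, -0.001], [0, 0, 0], -1], [[0, 0, -0.001], [0, 0, 0], -1], [[0, 0, -0.001], [0, 0, 0], -1], [[0, 0, 0], [0, 0, 0], -1]]'

```text
time: 11.68
tool_pos: [0.556, 0.0815, 0.1019]
eef_rot: [3.141, 0.0, 0.002]
wrist_force: [0.2, -0.4, -1.8]
width: 0.0191
```

>>> play_rows --deltas '[[[0, 0, -0.001], [0, 0, 0], -1], [[0, 0, -0.001], [0, 0, 0], -1], [[0, 0, 0], [0, 0, 0], -1]]'

```text
time: 12.05
tool_pos: [0.556, 0.0815, 0.1]
eef_rot: [3.141, 0.0, 0.002]
wrist_force: [-0.3, -0.4, -2.8]
width: 0.019
```

>>> play_rows --deltas '[[[0, 0, -0.001], [0, 0, 0], -1], [[0, 0, -0.001], [0, 0, 0], -1], [[0, 0, 0], [0, 0, 0], -1]]'

```text
time: 12.42
tool_pos: [0.5565, 0.0814, 0.0985]
eef_rot: [-3.142, -0.001, 0.002]
wrist_force: [0.5, -1.4, 2.0]
width: 0.0192
```

>>> play_rows --deltas '[[[0, 0, -0.001], [0, 0, 0], -1], [[0, 0, -0.001], [0, 0, 0], -1], [[0, 0, 0], [0, 0, 0], -1]]'

```text
time: 12.8
tool_pos: [0.5571, 0.0815, 0.0978]
eef_rot: [-3.141, -0.002, 0.002]
wrist_force: [-2.3, -1.2, 9.6]
width: 0.019
```

>>> play_rows --deltas '[[[0, 0, -0.001], [0, 0, 0], -1], [[0, 0, -0.001], [0, 0, 0], -1], [[0, 0, 0], [0, 0, 0], -1]]'

```text
time: 13.18
tool_pos: [0.5576, 0.0815, 0.0967]
eef_rot: [-3.141, -0.003, 0.002]
wrist_force: [-3.2, -0.8, 13.1]
width: 0.0192
```

```bash
python3 - <<'E'
from h import *
s=arm.observe(); print(s['time'],s['tool_pos'],s['eef_rot'],s['wrist_force'])
g=grab("scene"); cv2.imwrite("pics/s7.png",cv2.resize(g['img'][195:275,330:420],None,fx=8,fy=7,interpolation=cv2.INTER_CUBIC))
E
```

```text
13.175 [0.55757759 0.08151898 0.0966761 ] [-3.14051184e+00 -3.02975150e-03  1.65199588e-03] [-3.15021768 -0.79679131 13.08436158]
```

View pics/s7.png

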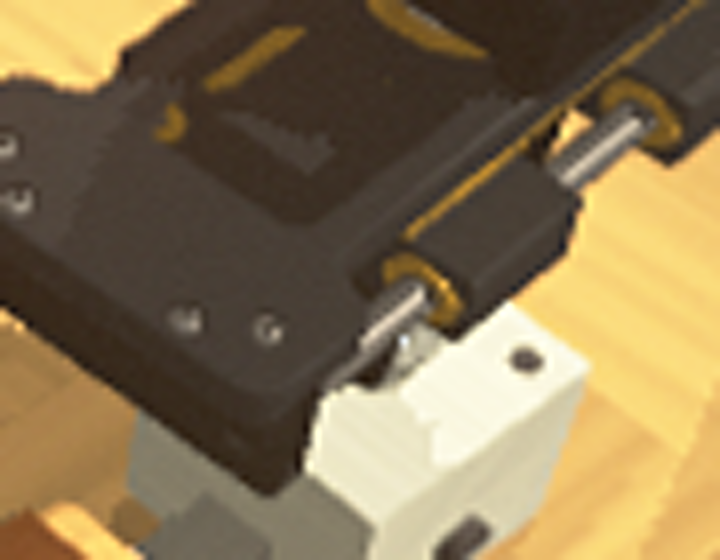

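>>> play_rows --deltas '[[[-0.0005, 0, -0.001], [0, 0, 0], -1], [[-0.0005, 0, -0.001], [0, 0, 0], -1], [[0, 0, 0], [0, 0, 0], -1]]'

```text
time: 13.6
tool_pos: [0.5574, 0.0815, 0.0952]
eef_rot: [-3.14, -0.005, 0.002]
wrist_force: [-2.4, -0.9, 13.7]
width: 0.0191
```

>>> play_rows --deltas '[[[0, 0, -0.001], [0, 0, 0], -1], [[0, 0, -0.001], [0, 0, 0], -1], [[0, 0, 0], [0, 0, 0], -1]]'

```text
time: 13.98
tool_pos: [0.5575, 0.0815, 0.0934]
eef_rot: [-3.14, -0.005, 0.002]
wrist_force: [-2.9, -1.9, 14.7]
width: 0.0189
```

>>> play_rows --deltas '[[[0, 0, -0.001], [0, 0, 0], -1], [[0, 0, -0.001], [0, 0, 0], -1], [[0, 0, 0], [0, 0, 0], -1]]'

```text
time: 14.35
tool_pos: [0.5575, 0.0815, 0.0914]
eef_rot: [-3.14, -0.005, 0.001]
wrist_force: [-2.7, -1.9, 15.1]
width: 0.0196
```

>>> play_rows --deltas '[[[0, 0, -0.001], [0, 0, 0], -1], [[0, 0, -0.001], [0, 0, 0], -1], [[0, 0, 0], [0, 0, 0], -1]]'

```text
time: 14.72
tool_pos: [0.5557, 0.0814, 0.0857]
eef_rot: [3.141, -0.001, 0.002]
wrist_force: [3.7, 0.3, -3.4]
width: 0.0188
```

>>> play_rows --deltas '[[[0, 0, -0.001], [0, 0, 0], -1], [[0, 0, 0], [0, 0, 0], -1]]'

```text
time: 14.98
tool_pos: [0.5557, 0.0815, 0.0852]
eef_rot: [3.142, -0.001, 0.002]
wrist_force: [3.8, -0.1, -1.2]
width: 0.0188
```

>>> play_rows --deltas '[[[0, 0, -0.001], [0, 0, 0], -1], [[0, 0, 0], [0, 0, 0], -1]]'

```text
time: 15.22
tool_pos: [0.5557, 0.0814, 0.0844]
eef_rot: [-3.142, -0.001, 0.002]
wrist_force: [4.6, -0.9, -1.5]
width: 0.0192
```

It snapped past the catch. I undo the small x shift and ease down to contact.

>>> play_rows --deltas '[[[0.0005, 0, -0.0005], [0, 0, 0], -1], [[0.0005, 0, -0.0005], [0, 0, 0], -1], [[0, 0, 0], [0, 0, 0], -1]]'

```text
time: 15.6
tool_pos: [0.5558, 0.0815, 0.0829]
eef_rot: [3.141, 0.001, 0.002]
wrist_force: [2.7, -1.0, -1.0]
width: 0.0194
```

>>> play_rows --deltas '[[[0, 0, -0.0005], [0, 0, 0], -1], [[0, 0, -0.0005], [0, 0, 0], -1], [[0, 0, 0], [0, 0, 0], -1]]'

```text
time: 15.98
tool_pos: [0.5558, 0.0815, 0.0821]
eef_rot: [-3.142, 0.001, 0.002]
wrist_force: [0.9, -1.2, 2.3]
width: 0.0195
```

>>> play_rows --deltas '[[[0, 0, -0.0005], [0, 0, 0], -1], [[0, 0, -0.0005], [0, 0, 0], -1], [[0, 0, 0], [0, 0, 0], -1]]'

```text
time: 16.35
tool_pos: [0.5559, 0.0814, 0.0821]
eef_rot: [-3.141, 0.001, 0.002]
wrist_force: [-1.1, -0.7, 8.8]
width: 0.019
```

```bash
python3 - <<'E'
from h import *
s=arm.observe(); print(s['time'],s['tool_pos'],s['wrist_force'])
f=grab("wrist"); cv2.imwrite("pics/w8.png",cv2.resize(f['img'][145:265,260:380],None,fx=5,fy=5,interpolation=cv2.INTER_CUBIC))
E
```

```text
16.35 [0.55587561 0.08144978 0.08207763] [-1.13208831 -0.68515922  8.81255129]
```

View pics/w8.png

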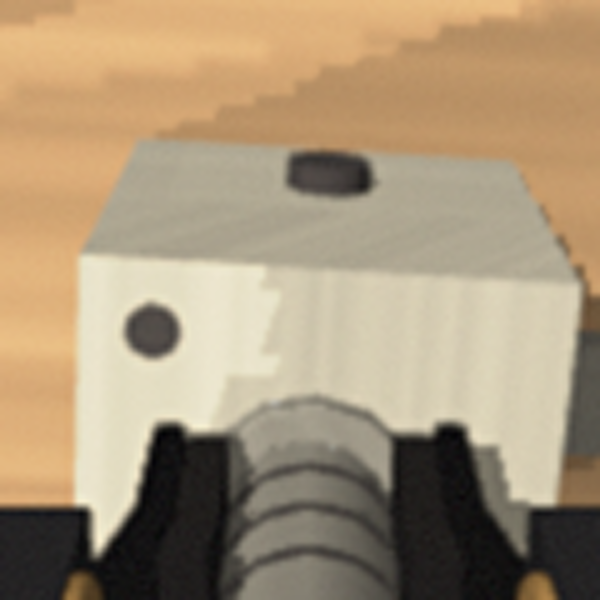

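The collar sits flat on the block. Contact came at z 0.0821, exactly as predicted, so there was no slip. Now the slow pull.

>>> play_rows --deltas '[[[0, 0, 0.001], [0, 0, 0], -1], [[0, 0, 0.001], [0, 0, 0], -1], [[0, 0, 0.001], [0, 0, 0], -1], [[0, 0, 0], [0, 0, 0], -1]]'

```text
time: 16.9
tool_pos: [0.5559, 0.0815, 0.0837]
eef_rot: [3.141, 0.001, 0.002]
wrist_force: [1.5, -0.6, -2.9]
width: 0.0189
```

>>> play_rows --deltas '[[[0, 0, 0.0005], [0, 0, 0], -1], [[0, 0, 0.0005], [0, 0, 0], -1], [[0, 0, 0], [0, 0, 0], -1]]'

```text
time: 17.27
tool_pos: [0.5559, 0.0815, 0.085]
eef_rot: [3.142, 0.0, 0.002]
wrist_force: [1.0, -0.4, -2.5]
width: 0.0194
```

>>> play_rows --deltas '[[[0, 0, 0.0005], [0, 0, 0], -1], [[0, 0, 0.0005], [0, 0, 0], -1], [[0, 0, 0], [0, 0, 0], -1]]'

```text
time: 17.65
tool_pos: [0.5559, 0.0814, 0.086]
eef_rot: [3.141, 0.0, 0.002]
wrist_force: [0.2, -0.3, -2.0]
width: 0.0193
```

>>> play_rows --deltas '[[[0, 0, 0.0005], [0, 0, 0], -1], [[0, 0, 0.0005], [0, 0, 0], -1], [[0, 0, 0], [0, 0, 0], -1]]'

```text
time: 18.02
tool_pos: [0.5558, 0.0814, 0.0862]
eef_rot: [3.141, 0.001, 0.002]
wrist_force: [4.1, -0.3, -12.1]
width: 0.0191
```

>>> play_rows --deltas '[[[0, 0, 0.0005], [0, 0, 0], -1], [[0, 0, 0.0005], [0, 0, 0], -1], [[0, 0, 0], [0, 0, 0], -1]]'

```text
time: 18.4
tool_pos: [0.5556, 0.0813, 0.0864]
eef_rot: [3.141, 0.001, 0.002]
wrist_force: [5.8, -0.3, -19.9]
width: 0.0192
```

The arm is stiffer here than I expected (about 9 N/mm) and the pull is at the edge of the limit. I ease back immediately.

>>> play_rows --deltas '[[[0, 0, -0.0007], [0, 0, 0], -1]]'

```text
time: 18.52
tool_pos: [0.5557, 0.0813, 0.0863]
eef_rot: [3.141, 0.001, 0.002]
wrist_force: [3.7, 0.6, -13.5]
width: 0.0187
```

>>> play_rows --deltas '[[[0, 0, 0], [0, 0, 0], -1]]'

```text
time: 18.65
tool_pos: [0.5557, 0.0813, 0.0864]
eef_rot: [3.141, 0.001, 0.002]
wrist_force: [4.3, 0.4, -19.0]
width: 0.0192
```

>>> play_rows --deltas '[[[0, 0, 0], [0, 0, 0], -1], [[0, 0, 0], [0, 0, 0], -1]]'

```text
time: 18.9
tool_pos: [0.5557, 0.0813, 0.0864]
eef_rot: [3.141, 0.001, 0.002]
wrist_force: [4.5, 0.7, -18.6]
width: 0.0193
```

>>> play_rows --deltas '[[[0, 0, 0], [0, 0, 0], -1], [[0, 0, 0], [0, 0, 0], -1]]'

```text
time: 19.15
tool_pos: [0.5557, 0.0813, 0.0864]
eef_rot: [3.141, 0.001, 0.002]
wrist_force: [4.5, -0.4, -18.8]
width: 0.0193
```

>>> play_rows --deltas '[[[0, 0, -0.0006], [0, 0, 0], -1], [[0, 0, 0], [0, 0, 0], -1]]'

```text
time: 19.4
tool_pos: [0.5557, 0.0814, 0.0864]
eef_rot: [3.141, 0.001, 0.002]
wrist_force: [3.8, 0.0, -16.1]
width: 0.0194
```

>>> play_rows --deltas '[[[0, 0, 0], [0, 0, 0], -1]]'

```text
time: 19.52
tool_pos: [0.5557, 0.0814, 0.0864]
eef_rot: [3.141, 0.001, 0.002]
wrist_force: [3.6, -1.0, -17.1]
width: 0.0191
```

>>> play_rows --deltas '[[[0, 0, -0.0005], [0, 0, 0], -1], [[0, 0, 0], [0, 0, 0], -1]]'

```text
time: 19.77
tool_pos: [0.5558, 0.0813, 0.0863]
eef_rot: [3.141, 0.001, 0.002]
wrist_force: [1.3, -0.6, -14.4]
width: 0.0191
```

>>> play_rows --deltas '[[[0, 0, 0], [0, 0, 0], -1], [[0, 0, 0], [0, 0, 0], -1]]'

```text
time: 20.02
tool_pos: [0.5558, 0.0814, 0.0863]
eef_rot: [3.142, 0.001, 0.002]
wrist_force: [1.5, -1.0, -14.1]
width: 0.0194
```

>>> play_rows --deltas '[[[0, 0, 0], [0, 0, 0], -1], [[0, 0, 0], [0, 0, 0], -1], [[0, 0, 0], [0, 0, 0], -1]]'

```text
time: 20.4
tool_pos: [0.5559, 0.0815, 0.0863]
eef_rot: [3.142, 0.001, 0.002]
wrist_force: [1.1, -0.9, -13.0]
width: 0.0194
```

I held about 12 N net for over 0.6 s and the pin stayed caught. Now I ease it down.

>>> play_rows --deltas '[[[0, 0, -0.001], [0, 0, 0], -1], [[0, 0, -0.001], [0, 0, 0], -1], [[0, 0, -0.001], [0, 0, 0], -1], [[0, 0, -0.001], [0, 0, 0], -1], [[0, 0, 0], [0, 0, 0], -1]]'

```text
time: 21.02
tool_pos: [0.5565, 0.0819, 0.0826]
eef_rot: [-3.141, -0.001, 0.002]
wrist_force: [0.4, 0.5, -1.0]
width: 0.0195
```

>>> play_rows --deltas '[[[0, 0, -0.0005], [0, 0, 0], -1], [[0, 0, -0.0005], [0, 0, 0], -1], [[0, 0, 0], [0, 0, 0], -1], [[0, 0, 0], [0, 0, 0], -1]]'

```text
time: 21.52
tool_pos: [0.5565, 0.0818, 0.0821]
eef_rot: [-3.141, -0.001, 0.002]
wrist_force: [-2.8, 0.3, 5.1]
width: 0.0194
```

Back on the block (z 0.0821, light contact). I release and retreat.

>>> play_rows --deltas '[[[0, 0, 0.0005], [0, 0, 0], -0.5], [[0, 0, 0], [0, 0, 0], 0], [[0, 0, 0], [0, 0, 0], 0.2], [[0, 0, 0], [0, 0, 0], 0.2], [[0, 0, 0], [0, 0, 0], 0.2]]'

```text
time: 22.15
tool_pos: [0.5561, 0.0814, 0.0817]
eef_rot: [3.141, -0.0, 0.002]
wrist_force: [-0.4, 0.2, 0.9]
width: 0.05
```

>>> play_rows --deltas '[[[0, 0, 0.01], [0, 0, 0], 0.2], [[0, 0, 0.02], [0, 0, 0], 0.2], [[0, 0, 0.03], [0, 0, 0], 0.2], [[0, 0, 0.03], [0, 0, 0], 0.2], [[0, -0.03, 0.03], [0, 0, 0], 0.2], [[0, -0.03, 0], [0, 0, 0], 0.2], [[0, 0, 0], [0, 0, 0], 0.2], [[0, 0, 0], [0, 0, 0], 0.2]]'

```text
time: 23.15
tool_pos: [0.556, 0.0223, 0.202]
eef_rot: [-3.141, -0.0, 0.002]
wrist_force: [0.3, 0.2, -1.1]
width: 0.0519
```

```bash
python3 - <<'E'
from h import *
s=arm.observe(); print(s['time'],s['tool_pos'],s['wrist_force'],s['width'])
f=grab("wrist"); g=grab("scene")
cv2.imwrite("pics/w9.png",cv2.resize(f['img'][80:260,240:440],None,fx=3,fy=3,interpolation=cv2.INTER_CUBIC))
cv2.imwrite("pics/s9.png",cv2.resize(g['img'][90:290,200:440],None,fx=3,fy=3,interpolation=cv2.INTER_CUBIC))
P=[pt(g,(u,v)) for v in range(200,260) for u in range(345,410) if g['z_map'][v,u]>0]
P=np.array([p for p in P if .08<p[2]<.14]);T=P[P[:,2]>P[:,2].max()-.005];print(P[:,2].max(),T.mean(0),len(P))
E
```

```text
23.15 [0.55604764 0.0223427  0.20197351] [ 0.34416036  0.18735993 -1.14118327] 0.051933257278429325
0.12202681157891448 [0.5583008  0.08089096 0.11972363] 347
```

View pics/w9.png

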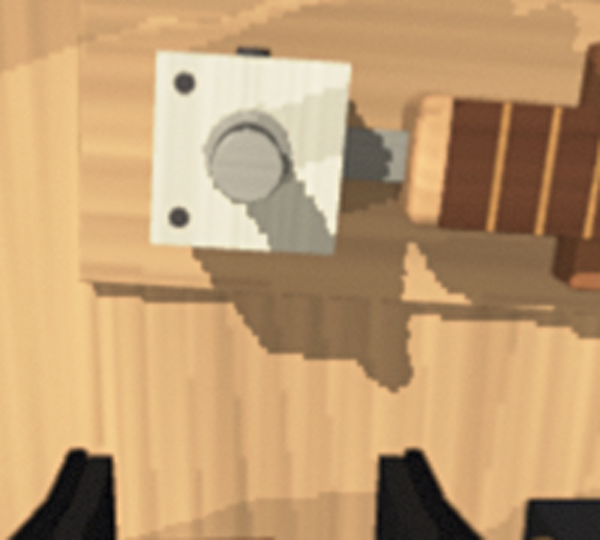

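View pics/s9.png

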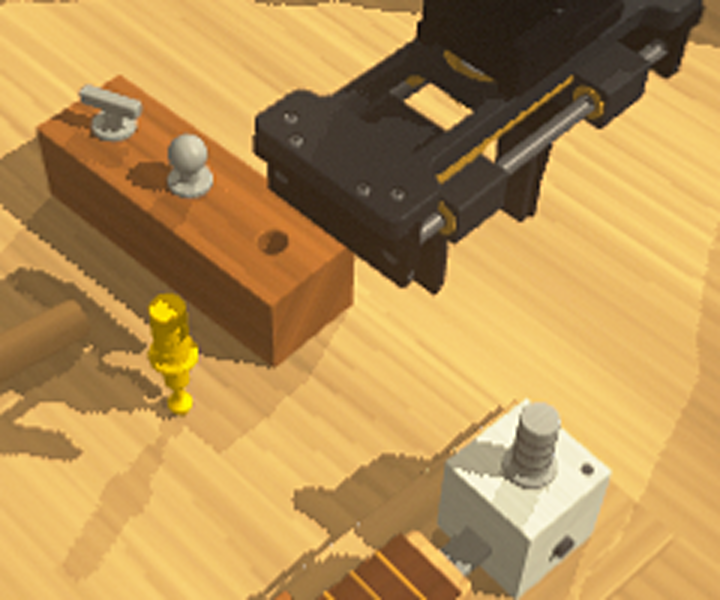

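The pin stands upright with its collar on the block, at scene crop (532,470). Knob top is at z ≈ 0.12 as expected. The ball (190,160) and tee (112,110) have not moved, and the gripper is clear.

```bash
python3 -c "
from rig import arm
print(arm.job_done())"
```

```text
the job is handed in; nothing more can be done
None
```

The catch pin is seated and caught in the block, the pull test held, and I handed the job in at about 23 s. No verdict is reported.

- **Insertion:** I took the ringed-cylinder pin from the rack and lowered it in slowly. The push measured about 17 N at the readings before it snapped. The collar landed at the height I predicted from the grasp (TCP z 0.0821).
- **Pull test:** The pin rose freely about 4 mm before the catch gripped. I then held about 12 N net for more than 0.6 s and it stayed caught.
- **Pull overshoot:** The arm was stiffer than I expected, so the pull first overshot. The wrist read up to 19.9 N, about 18 N net of the pin's weight, which is right at the stated limit. It stayed above about 15 N net for roughly a second before I brought it down to 12 N. The readings never reached the 20 N fail level, but I only had them at the end of each move.
- **Final check:** The pin stands upright with its collar on the block. The knob top measured at z ≈ 0.122 m against 0.120 m expected, within calibration. The ball and tee pins look unmoved, and the gripper is open and clear. One earlier hole measurement from the top view failed its mask, so I ignored it; the scene and wrist cameras agreed to about 2 mm.

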